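# Seat the tall hex nut in its loose nest and swing the keeper over it

### The arm

A 7-joint arm with a two-finger parallel gripper is mounted at the origin on the work surface. World frame = base frame: x ahead of the robot, y to its left, z up, the work surface at z = 0. Lengths are in m, angles in rad, forces in N, time in s.
With the tool pointing down it reaches from about 0.425 to 0.8 m from the base axis. Payload 8.3 kg.
Tool frame: the origin (TCP) lies midway between the tips of the shut fingers; the grasp point (between the pads) lies 19 mm behind it; z points along the fingers, x is the direction in which the jaws open and shut, and the axes are right-handed (so a half turn about z gives the same grasp; the last joint's range is limited). The gripper opens to 85 mm and grips with 20 to 120 N. Pads are 22 mm wide; open, the fingers measure 114 mm over their backs; the gripper's body (76 mm by 85 mm) begins 54 mm behind the grasp point. The pads swing forward as they close: fully open they stand 13 mm farther back than shut.
Start: joints at [1.137, 0.383, 0.016, 1.37, -0.006, 1.388, -0.046], TCP at [0.227, -0.582, 0.231] pointing down, gripper open.
Joint ranges: [-2.95, 2.95], [-0.25, 2.06], [-1.52, 1.56], [0.18, 2.33], [-1.44, 4.58], [0.02, 2.06], [-3.01, 3.01]. Speed limits (rad/s): [2.39, 2.39, 3.01, 3.01, 3.14, 3.14, 3.14].

### API

Orientations are given as [roll, pitch, yaw] about the fixed x, y, z axes, in that order (R = Rz(yaw) Ry(pitch) Rx(roll)).
In Python, from workcell import env gives the robot as it stands.
- The arm moves only by the tool drive_tool, never from a script. Its argument "commands" is a list of rows, each a list of 7 numbers: the turn, a rotation vector about the tool's x, y, z in degrees, then the shift along the tool's x, y, z in cm, then the closure, from 0 (fully open) to 1 (shut). In form: [[rx, ry, rz, x, y, z, hand], ...]. A call has 1 to 20 rows; each row is the pose to reach, as a shift and turn from the pose commanded when the call began, along the tool's axes at that moment; what a row does not reach only later rows make up. A row lasts 1/8 s, in which the tool goes at most 62.5 mm and 10.7 degrees, less where a joint would pass 70% of its speed; a pose out of reach is approached as far as the arm can. A call with a gripper value outside its range is refused whole. The fingers move at their own pace and stop on an object; the grip force is fixed at half the most. Time passes only in rows, so rows that repeat a pose let the fingers close. It gives the time, the measured TCP pose, the force and the opening at its end, in the units of the state.
- env.get_state(): the state, without advancing time (a new reading comes with each control period).
- env.get_image(name): name is "scene" or "top"; returns the picture (384x512x3 uint8, red, green, blue); there is no depth.
- env.camera_info(name): a dict with "intrinsics" (3x3 intrinsics, pixels), "distortion" ([k1, k2, p1, p2, k3] as OpenCV has them; the pictures are not rectified), "R" (3x3) and "t" (3): a world point X has camera coordinates R X + t. Camera axes: x right, y down, z forward; pixel columns grow to the right and rows downward; lengths in m; the calibration is good to about 2 mm. A picture is of the moment at which its call begins. camera_info takes no time and is no camera call.
- env.job_done(): hands the job in, once; it reports no verdict.
Trained networks look in the newest picture that a camera, given by its name, has taken for a name from the list of things; names that differ only in an ending like _2 or _b are one class to them, and where a whole thing is asked for, a point or a joint stands for the part that bears it (a point fixed in the world has none). Each returns a list of dicts, best first, with "confidence" (0 to 1); they miss things now and then, are a little off and sometimes report something else, mostly with a low value. They report only what shows in the picture. A call takes as long as a camera call. They do not tell look-alikes from the thing itself.
- env.boxes_of(camera, label): "rect" ([centre column, centre row, width, height] as shares, 0 to 1, of the picture: columns of its width, rows of its height, round what is visible of it).
- env.masks_of(camera, label): "region" (384x512 bool, what is visible of it) and "rect" ([centre column, centre row, width, height] as shares, 0 to 1, of the picture: columns of its width, rows of its height, round what is visible of it).
The state is a dict: "clock": time; "joint_pos": joint angles; "dq": joint speeds; "effort": joint torques, N m; "ee_pos": TCP position; "tcp_rot": TCP orientation; "force": force on the tool from outside, world axes, zero at the start; "torque": the same for the moment, N m; "width": finger opening in m.
Only numpy, scipy, OpenCV 4.12 (cv2) and the standard library are available. Lean on these libraries where they do the work, as an engineer would, in place of code of your own. Each camera call takes 0.05 s, during which the arm holds its last target. There are 200 camera calls.

### The job

Take the tall steel hexagon nut from the rubber mat and work it gently into the hexagonal pocket of the assembly fixture until it drops fully home; the nest's bolts leave it a little off its marked place, so feel for the pocket and never force the nut. Then swing the steel keeper arm over the seated nut as far as its stop, let go, and leave the other parts where they are.

Things in the scene. Friction and masses are not known exactly. Their poses are not given: they have to be found in the camera images.
- nut: The part to load: tall steel hexagon nut, 36 mm across flats (41.6 over corners), 36 mm high, 140 to 280 g, dark bore in its top. Stands upright on a fixed black rubber mat (240 x 210 x 3 mm), in one of four places near the mat's corners, neighbours some 100 mm apart. Origin: centre of its underside, z up. Its y axis is square to one pair of flats (the others 60 deg round).
- fixture: Fixture fixed to the bench: plywood base and black plate (250 x 230 mm, top 22 mm above the bench) with a grey hexagonal nest (70 mm over its flats, top at 50 mm). Origin: on the bench under the nominal pocket centre, z up; nominally one pair of pocket flats is square to its y axis. Nut resting on the nest: underside at 50 mm; seated: underside 34, top 70 mm. Nut against fixture: under 35 N.
- pocket (a point): NOMINAL centre of the pocket's mouth, 50 mm above the bench, axes as the fixture's. Pocket: hexagonal, 38 mm across flats, 16 mm deep, sharp edges, central in and parallel to the nest block. Block and pocket, bolted tight through oversize slots in two low lugs (28 mm high, along y), lie up to 5 mm off in the fixture's x, up to 5 mm in its y, and turned up to 0.05 rad; this pose does not show it.
- keeper (a joint): Angle of the steel keeper arm about its upright pivot post: 0 = closed at its stop, lying over the pocket; grows counter-clockwise seen from above as it swings clear, up to 1.9; starts at 1.3 to 1.75. Stays where left; 1 to 2 N at the pin moves it. Bar 22 mm wide, underside 73 and top 83 mm above the bench: it passes 3 mm over a seated nut and is blocked by one that is not down.
- keeper_pin (a point): Middle of the round black upright handle pin near the free end of the keeper: 14 mm diameter, reaching from 83 to 120 mm above the bench (this point is at 105 mm), 128 mm from the pivot axis. At keeper = 0 it lies 48 mm from the nominal pocket centre, along the fixture's -x axis.
- keeper_pivot (a point): Point on the keeper's vertical pivot axis, 78 mm above the bench, 80 mm from the fixture's origin along the fixture's +x axis. The hub there (32 mm diameter) reaches 93 mm high.
- bushing: Not to be used: round steel bushing, 40 mm diameter, 36 mm high, standing on the mat. Origin: centre of its underside.
- square_nut: Not to be used: square steel nut, 36 x 36 x 30 mm, on the mat. Origin: centre of its underside.
- terminal: Not to be used: black and white terminal block, 45 x 34 x 36 mm, on the mat. Origin: centre of its underside.
- driver: Not to be used: screwdriver lying on the bench at the robot's right.
- jar: Not to be used: small closed jar, 60 mm diameter, 70 mm high, on the bench beyond the mat and fixture.
Not all that is in view belongs to the job. Leave any green, red or yellow look-alike of the nut alone.

How it is judged:
By the outcome, as a careful person would: the job done as asked, in the order asked, and still so for the second after the job is handed in, with the robot touching nothing.
It also fails if it takes over 72 s, if anything falls off the work surface, if the arm or the gripper's body presses on something with over 40 N, if the wrist force passes 120 N, or if a joint passes its speed limit or range.

## Working session

There is one attempt and no reset: what is moved stays moved. The work goes in short steps, Python scripts to look and compute and a tool call to move; the robot and the scene stay as the last step left them, time stands still between calls to the robot, and variables do not carry over. Pictures are saved under pics/ and viewed, about 8 in all and at most 12, crops included, and the job is handed in when it is done.

Besides the shell and the picture viewer there is one more tool, called after "Emit:" in YAML: its name, and indented under it one key for each argument. drive_tool: Moves the arm, as the interface text tells. Its arguments: {"type":"object","properties":{"commands":{"type":"array"}},"required":["commands"]}

```bash
mkdir -p pics
cat > h.py <<'E'
import numpy as np, cv2
from workcell import env
def snap(n,f,crop=None,s=1):
    im=env.get_image(n)
    if crop: im=im[crop[1]:crop[3],crop[0]:crop[2]]
    if s!=1: im=cv2.resize(im,None,fx=s,fy=s,interpolation=cv2.INTER_CUBIC)
    cv2.imwrite('pics/'+f,im[:,:,::-1])
def ci(n):
    c=env.camera_info(n); return np.array(c['intrinsics']),np.array(c['distortion']),np.array(c['R']),np.array(c['t'])
def back(n,uv,z):
    K,D,R,t=ci(n); p=cv2.undistortPoints(np.array(uv,float).reshape(-1,1,2),K,D).reshape(-1,2)
    d=np.c_[p,np.ones(len(p))]@R; o=-R.T@t
    return o+d*((z-o[2])/d[:,2])[:,None]
def proj(n,X):
    K,D,R,t=ci(n); return cv2.projectPoints(np.array(X,float).reshape(-1,3),cv2.Rodrigues(R)[0],t,K,D)[0].reshape(-1,2)
E
python3 - <<'E'
from h import *
print(env.get_state())
for n in('top','scene'):
    snap(n,n+'0.png',s=1.5)
    K,D,R,t=ci(n); print(n,K.round(0).tolist(),(-R.T@t).round(3),R[2].round(2))
    for l in('nut','fixture','keeper','keeper_pin','bushing','square_nut','terminal','jar','pocket'):
        try: print(l,[(np.round(np.array(b['rect'])*[512,384,512,384],1).tolist(),round(b['confidence'],2)) for b in env.boxes_of(n,l)])
        except Exception as e: print(l,e)
E
```

```text
{'clock': 0.0, 'joint_pos': array([ 1.13708822,  0.38426655,  0.01637856,  1.37114482, -0.00629774,
        1.38819665, -0.04650249]), 'dq': array([ 9.93436295e-04, -2.93952944e-04,  3.66535693e-04, -6.63401593e-04,
       -7.91285276e-05,  8.66351973e-04, -5.38172731e-04]), 'effort': array([ 6.47856928e-05, -6.27598643e+01,  8.44166055e-01, -3.71830881e+01,
        1.64679007e-02,  1.40812437e-02,  4.60950923e-05]), 'ee_pos': array([ 0.2263304 , -0.58204604,  0.23026543]), 'tcp_rot': array([ 3.14155228e+00,  1.96547899e-03, -1.19993078e+00]), 'force': array([-0.05102592,  0.65953729, -0.28525027]), 'torque': array([-0.0280933 , -0.00095635, -0.02717227]), 'width': 0.08550522948240588}
top [[415.0, 0.0, 248.0], [0.0, 415.0, 190.0], [0.0, 0.0, 1.0]] [0.457 0.023 1.103] [ 0.09 -0.01 -1.  ]
nut [([161.5, 228.1, 12.0, 15.5], 0.69), ([195.3, 258.5, 18.7, 15.5], 0.69), ([195.5, 229.3, 15.6, 17.4], 0.51), ([210.4, 201.9, 14.7, 11.2], 0.5)]
fixture [([296.3, 196.2, 110.7, 101.2], 0.68)]
keeper [([312.4, 170.2, 64.6, 11.7], 0.68)]
keeper_pin [([314.5, 170.8, 66.4, 15.3], 0.95)]
bushing [([116.5, 228.5, 22.7, 17.8], 0.72)]
square_nut [([118.7, 185.4, 21.0, 17.4], 0.64)]
terminal [([168.4, 185.2, 17.2, 17.6], 0.52)]
jar [([201.9, 117.1, 18.2, 23.8], 0.61)]
pocket [([292.2, 197.6, 102.3, 97.5], 0.59)]
scene [[365.0, 0.0, 257.0], [0.0, 365.0, 194.0], [0.0, 0.0, 1.0]] [ 1.222 -0.224  0.689] [-0.72  0.23 -0.66]
nut [([322.2, 168.8, 13.6, 15.4], 0.75), ([294.5, 192.8, 15.6, 15.1], 0.68), ([285.2, 163.5, 11.6, 16.0], 0.68), ([292.6, 175.1, 16.5, 11.5], 0.56)]
fixture [([224.8, 219.7, 108.8, 79.4], 0.7)]
keeper [([206.0, 215.9, 65.5, 26.8], 0.81)]
keeper_pin [([204.9, 218.6, 65.3, 24.5], 0.58)]
bushing [([355.1, 160.8, 17.4, 20.0], 0.63)]
square_nut [([380.3, 187.5, 17.2, 12.7], 0.81)]
terminal [([335.7, 193.3, 19.6, 21.5], 0.78)]
jar [([338.6, 244.5, 30.6, 38.7], 0.72)]
pocket [([225.6, 219.5, 110.1, 87.5], 0.97)]
```

View pics/top0.png

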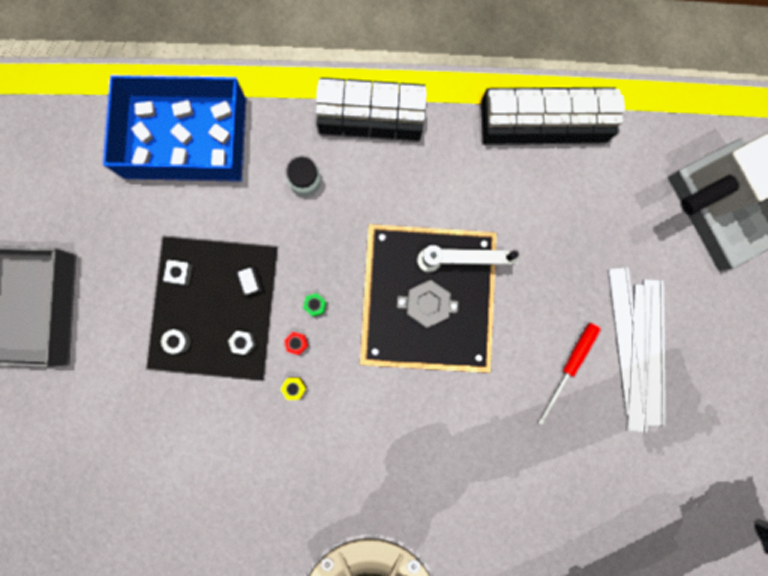

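View pics/scene0.png

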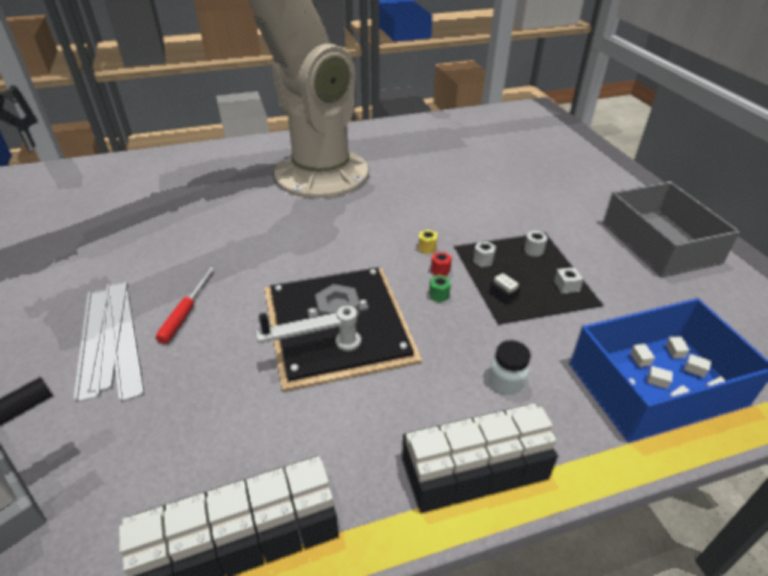

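The pictures show the white hexagon nut at (160,228) in the top view, in the mat's near right place. The round bushing is at (116,228), the nest at about (286,202), the keeper hub at (288,170), and its pin at about (342,171), so the keeper is open. The green, red and yellow nuts are decoys. Next I'll take crops to get the angles.

Run:
```python
from h import *
a=env.get_image('top'); b=env.get_image('scene')
np.save('top0.npy',a); np.save('scene0.npy',b)
def cr(im,x,y,w,h,s): return cv2.resize(im[y:y+h,x:x+w],None,fx=s,fy=s,interpolation=cv2.INTER_CUBIC)
t=np.hstack([cr(a,240,148,100,100,4),cr(a,140,208,40,40,10)])
cv2.imwrite('pics/crop1.png',t[:,:,::-1])
print('nut base/top',back('top',[160.5,228],0.039),'nest',back('top',[286.5,202],.05),'piv',back('top',[287.5,172],.093),'pin',back('top',[342,170],.12))
print('scene nut',back('scene',[323,163],.039),'nest',back('scene',[224,199],.05))
for m in env.masks_of('top','nut')[:4]:
    ys,xs=np.nonzero(m['region']); print(m['confidence'],xs.mean(),ys.mean(),len(xs),back('top',[xs.mean(),ys.mean()],.025))
```

```text
nut base/top [[0.4488952  0.23061674 0.039     ]] nest [[ 0.52327061 -0.08948438  0.05      ]] piv [[ 0.59457127 -0.08613492  0.093     ]] pin [[ 0.59943818 -0.21486184  0.12      ]]
scene nut [[0.44237708 0.23534637 0.039     ]] nest [[ 0.52308233 -0.08779572  0.05      ]]
0.71 161.17948717948718 228.04102564102564 195 [[0.44873265 0.2315791  0.025     ]]
0.7 209.12222222222223 202.76666666666668 180 [[0.51760895 0.10942266 0.025     ]]
0.67 197.10179640718562 228.311377245509 167 [[0.45057028 0.13838177 0.025     ]]
0.53 194.8148148148148 258.8611111111111 216 [[0.3719616  0.14161716 0.025     ]]
```

View pics/crop1.png

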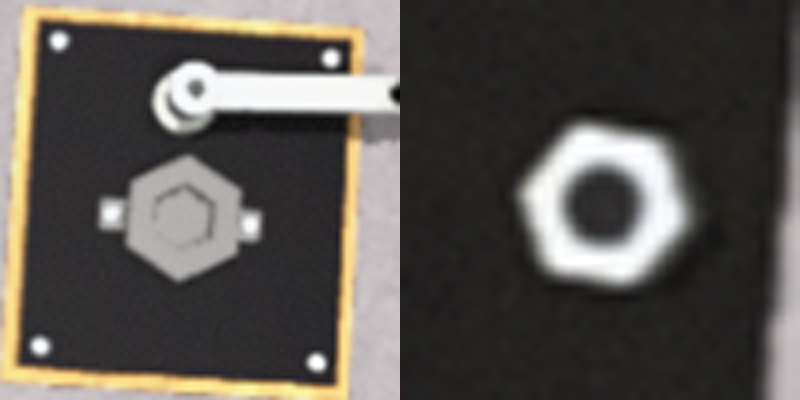

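```bash
cat >> h.py <<'E'
from scipy.optimize import minimize
def hexpts(x,y,yaw,af,z0,z1):
    r=af/np.sqrt(3); a=yaw+np.arange(6)*np.pi/3   # corner along x => flats square to y
    return np.array([[x+r*np.cos(q),y+r*np.sin(q),z] for z in(z0,z1) for q in a])
def render(n,P,box,S=8):
    x,y,w,h=box; p=(proj(n,P)-[x,y]+.5)*S-.5
    m=np.zeros((h*S,w*S),np.uint8); cv2.fillConvexPoly(m,np.round(cv2.convexHull(p.astype(np.float32))*16).astype(np.int32),255,cv2.LINE_AA,4)
    m=cv2.resize(m,(w,h),interpolation=cv2.INTER_AREA)/255.
    return cv2.GaussianBlur(m,(0,0),.6)
def fit(views,af,z0,z1,x0,scale=(.003,.003,.1)):
    def cost(p):
        c=0
        for n,im,box,(lo,hi) in views:
            x,y,w,h=box; g=np.clip((im[y:y+h,x:x+w].astype(float).min(2)-lo)/(hi-lo),0,1)
            c+=((render(n,hexpts(*p,af,z0,z1),box)-g)**2).sum()
        return c
    best=None
    for dy in np.radians(np.arange(-30,30,10)):
        s=np.array([x0[0],x0[1],x0[2]+dy]); sim=np.vstack([s]+[s+np.eye(3)[i]*scale[i] for i in range(3)])
        r=minimize(cost,s,method='Nelder-Mead',options=dict(initial_simplex=sim,xatol=1e-4,fatol=1e-4))
        if best is None or r.fun<best.fun: best=r
    return best.x,best.fun
E
python3 - <<'E'
from h import *
a=np.load('top0.npy'); b=np.load('scene0.npy')
bx=(150,217,22,23); sb=(312,157,22,24)
g=a[217:240,150:172].min(2); print(g.min(),np.percentile(g,[20,50,80,95])); g=b[157:181,312:334].min(2); print(np.percentile(g,[5,20,50,80,95]))
for v in ([('top',a,bx,(50,150))],[('scene',b,sb,(45,90))],[('top',a,bx,(50,150)),('scene',b,sb,(45,90))]):
    p,c=fit(v,.036,.003,.039,(.446,.232,0)); print('nut',p.round(4),np.degrees(p[2])%60,c)
nx=(266,184,40,37)
g=a[184:221,266:306].min(2); print(np.percentile(g,[5,20,50,80,95]))
p,c=fit([('top',a,nx,(60,110))],.070,.022,.050,(.523,-.089,0)); print('nest',p.round(4),np.degrees(p[2]),c)
s=np.array([[59,41],[331,58],[317,362],[40,346]])/4+[240-.4,148-.4]
X=back('top',s,.023); print(X.round(4),X.mean(0).round(4))
for i,j in((0,1),(3,2)): d=X[i]-X[j]; print(np.degrees(np.arctan2(d[1],d[0]))-90,np.linalg.norm(d))
for i,j in((0,3),(1,2)): d=X[i]-X[j]; print(np.degrees(np.arctan2(d[1],d[0])),np.linalg.norm(d))
h=back('top',np.array([[195,88]])/4+[239.6,147.6],.093); print('hub',h)
e=back('top',np.array([[400,93]])/4+[239.6,147.6],.083); print('arm',e)
E
```

```text
21 [ 30.   43.5 196.  245. ]
[ 42.    44.    95.   155.6  169.65]
nut [ 0.4488  0.2348 -0.7329] 18.007436563871934 38.62143215303252
nut [ 0.4359  0.2394 -0.1063] 53.91058546406977 97.69942821377236
nut [0.4477 0.2347 0.224 ] 12.83481273951772 146.98290105425428
[ 40.  43. 113. 173. 176.]Traceback (most recent call last):
  File "<stdin>", line 9, in <module>
  File "h.py", line 35, in fit
    r=minimize(cost,s,method='Nelder-Mead',options=dict(initial_simplex=sim,xatol=1e-4,fatol=1e-4))
    res = _minimize_neldermead(fun, x0, args, callback, bounds=bounds,
                               **options)
    fxr = func(xr)
    fx = function(np.copy(x), *(wrapper_args + args))
  File "h.py", line 30, in cost
    c+=((render(n,hexpts(*p,af,z0,z1),box)-g)**2).sum()
         ~~~~~~^^^^^^^^^^^^^^^^^^^^^^^^^^^
  File "h.py", line 21, in render
    x,y,w,h=box; p=(proj(n,P)-[x,y]+.5)*S-.5
                    ~~~~^^^^^
  File "h.py", line 15, in proj
    K,D,R,t=ci(n); return cv2.projectPoints(np.array(X,float).reshape(-1,3),cv2.Rodrigues(R)[0],t,K,D)[0].reshape(-1,2)
            ~~^^^
  File "h.py", line 9, in ci
    c=env.camera_info(n); return np.array(c['intrinsics']),np.array(c['distortion']),np.array(c['R']),np.array(c['t'])
ValueError: time passes only in moves, steps and waits
```

```bash
sed -i 's/^def ci(n):/import functools\n@functools.lru_cache(None)\ndef ci(n):/' h.py
sed -i 's/            c+=((render.*/            W=np.ones_like(g)\n            if hole: u=proj(n,[[p[0],p[1],z1]])[0]-[x,y]; Y,X=np.mgrid[:h,:w]; W[np.hypot(X-u[0],Y-u[1])<hole]=0\n            c+=(W*(render(n,hexpts(*p,af,z0,z1),box)-g)**2).sum()/; s/def fit(views,af,z0,z1,x0,/def fit(views,af,z0,z1,x0,hole=0,/' h.py
cat > m.py <<'E'
from h import *
a=np.load('top0.npy'); b=np.load('scene0.npy')
bx=(150,217,22,23); sb=(312,157,22,24)
for z0 in(.003,.020,.038):
  for lo,hi in((40,230),(100,240)):
    p,c=fit([('top',a,bx,(lo,hi))],.036,z0,.039,(.446,.232,0),5); print('nut',z0,lo,p.round(4),np.degrees(p[2])%60,c)
p,c=fit([('scene',b,sb,(45,90))],.036,.003,.039,(.446,.232,0),4.5); print('nut scene',p.round(4),np.degrees(p[2])%60,c)
nx=(266,184,40,37)
for z0 in (.022,.049):
  p,c=fit([('top',a,nx,(50,120))],.070,z0,.050,(.523,-.089,0)); print('nest',p.round(4),np.degrees(p[2])%60,c)
s=np.array([[59,41],[331,58],[317,362],[40,346]])/4+[240-.4,148-.4]
X=back('top',s,.023); print(X.round(4),X.mean(0).round(4))
for i,j in((0,1),(3,2)): d=X[i]-X[j]; print(np.degrees(np.arctan2(d[1],d[0]))-90,np.linalg.norm(d))
for i,j in((0,3),(1,2)): d=X[i]-X[j]; print(np.degrees(np.arctan2(d[1],d[0])),np.linalg.norm(d))
print('hub',back('top',np.array([[195,88]])/4+[239.6,147.6],.093),'arm',back('top',np.array([[400,93]])/4+[239.6,147.6],.083))
print(b[157:181,312:334].min(2))
E
python3 m.py
```

```text
nut 0.003 40 [0.4488 0.2344 0.3333] 19.097596203707656 5.202151048029032
nut 0.003 100 [ 0.4488  0.2342 -0.6823] 20.908359736486275 14.696799544097086
nut 0.02 40 [0.4488 0.2335 0.3536] 20.258537931723918 0.9669621662925458
nut 0.02 100 [ 0.4489  0.2334 -0.6637] 21.971157107120746 4.522038701209497
nut 0.038 40 [ 0.4488  0.232  -0.6704] 21.590714887127014 3.7209940338732084
nut 0.038 100 [ 0.4488  0.2321 -0.6719] 21.505089056587764 0.8971310064282794
nut scene [ 0.4388  0.238  -0.0913] 54.76647693391951 90.50553684397123
nest [ 0.5239 -0.0879 -0.0583] 56.6575953379605 88.95170496239535
nest [ 0.5233 -0.0869 -0.0535] 56.93561038760904 99.49145868305136
[[ 0.6393 -0.0055  0.023 ]
 [ 0.6331 -0.1858  0.023 ]
 [ 0.433  -0.1785  0.023 ]
 [ 0.4391  0.002   0.023 ]] [ 0.5361 -0.0919  0.023 ]
-1.9794930913845405 0.1803404098638167
-1.9422583312566246 0.18064118905068255
-2.16816106695277 0.20035901688758356
-2.0822197799162896 0.20024085935128563
hub [[ 0.60058931 -0.08813916  0.093     ]] arm [[ 0.60248521 -0.21775815  0.083     ]]
[[162 161 161 161 161 160 159 158 161 161 162 162 163 163 16
[... 1472 characters left out ...]
4 118 118 117 114 106  81  56
   45  42  42  44]
 [ 42  41  44  62  86  98 103 106 110 114 117 118 117 113 110  99  75  50
   44  43  43  44]
 [ 43  42  43  51  67  84  97 106 113 117 118 116 114 112 105  93  65  46
   42  43  43  44]
 [ 45  44  42  43  50  61  76  95 108 114 113 111 107 103  96  77  54  42
   42  42  46  44]
 [ 44  44  44  44  44  46  54  70  86  93  91  87  82  79  72  58  46  40
   42  43  45  46]
 [ 45  45  46  43  45  43  44  51  59  65  62  58  55  52  48  43  41  43
   45  43  43  44]
 [ 48  47  44  46  44  44  44  44  45  47  45  44  44  44  42  42  43  45
   42  43  43  41]
 [ 62  46  44  44  44  43  43  44  46  44  42  41  43  42  42  43  40  43
   44  44  47  43]]
```

```bash
cat > mv.py <<'E'
import sys; from h import *
s=env.get_state(); y=s['tcp_rot'][2]; c,n=np.cos(y),np.sin(y)
def to(x,yy,z):
    d=np.array([x,yy,z])-s['ee_pos']; return (100*np.array([d[0]*c+d[1]*n,d[0]*n-d[1]*c,-d[2]])).round(2)
if __name__=='__main__':
    print(s['clock'],s['ee_pos'].round(4),np.degrees(s['tcp_rot']).round(2),s['force'].round(2),s['width'])
    a=[float(v) for v in sys.argv[1:]]
    for i in range(0,len(a),3): print(a[i:i+3],to(*a[i:i+3]))
E
python3 mv.py .53 -.3 .23  .53 -.05 .23 .4488 .232 .12
```

```text
1.15 [ 0.2265 -0.5825  0.2313] [-180.      0.    -68.75] [-0.12 -0.39 -0.34] 0.08522914148433063
[0.53, -0.3, 0.23] [-15.33 -38.52   0.13]
[0.53, -0.05, 0.23] [-38.63 -47.58   0.13]
[0.4488, 0.232, 0.12] [-67.86 -50.23  11.13]
```

Emit:
drive_tool:
  commands:
    - [0, 0, 0, -15.3, -38.5, 0, 0]
    - [0, 0, 0, -15.3, -38.5, 0, 0]
    - [0, 0, 0, -15.3, -38.5, 0, 0]
    - [0, 0, 0, -15.3, -38.5, 0, 0]
    - [0, 0, 0, -15.3, -38.5, 0, 0]
    - [0, 0, 0, -15.3, -38.5, 0, 0]
    - [0, 0, 0, -38.6, -47.6, 0, 0]
    - [0, 0, 0, -38.6, -47.6, 0, 0]
    - [0, 0, 0, -38.6, -47.6, 0, 0]
    - [0, 0, 0, -38.6, -47.6, 0, 0]
    - [0, 0, 0, -67.9, -50.2, 11.1, 0]
    - [0, 0, 0, -67.9, -50.2, 11.1, 0]
    - [0, 0, 0, -67.9, -50.2, 11.1, 0]
    - [0, 0, 0, -67.9, -50.2, 11.1, 0]
    - [0, 0, 0, -67.9, -50.2, 11.1, 0]
    - [0, 0, 0, -67.9, -50.2, 11.1, 0]
    - [0, 0, 0, -67.9, -50.2, 11.1, 0]

```text
clock: 3.28
ee_pos: [0.4468, 0.2346, 0.1198]
tcp_rot: [3.141, 0.001, -1.195]
force: [0.3, -1.5, -0.0]
width: 0.0856
```

```bash
python3 - <<'E'
from h import *
snap('scene','s1.png',(230,60,400,220),4.5)
E
python3 mv.py .4488 .232 .12 .4488 .232 .018
```

```text
3.325 [0.448  0.2327 0.1202] [179.97   0.   -68.64] [ 0.52 -1.2  -0.41] 0.08540504925689248
[0.4488, 0.232, 0.12] [ 0.1  -0.05  0.02]
[0.4488, 0.232, 0.018] [ 0.1  -0.05 10.22]
```

View pics/s1.png

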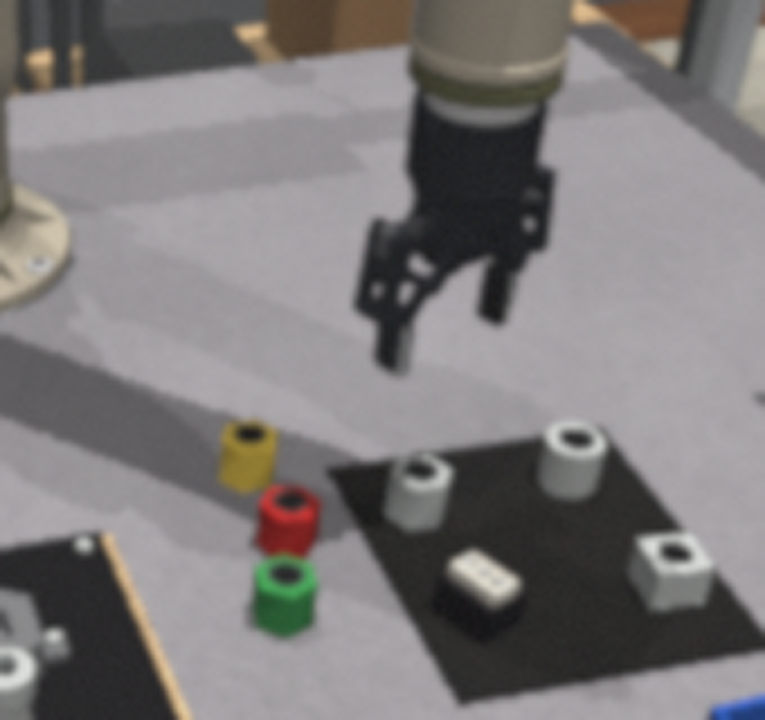

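The open gripper stands above the white nut at crop (420,490), with the pads clear of its neighbours. I'll go down and close.

Emit:
drive_tool:
  commands:
    - [0, 0, 0, 0.1, 0, 4, 0]
    - [0, 0, 0, 0.1, 0, 8, 0]
    - [0, 0, 0, 0.1, 0, 10.2, 0]
    - [0, 0, 0, 0.1, 0, 10.2, 0]
    - [0, 0, 0, 0.1, 0, 10.2, 0.4]
    - [0, 0, 0, 0.1, 0, 10.2, 0.7]
    - [0, 0, 0, 0.1, 0, 10.2, 1]
    - [0, 0, 0, 0.1, 0, 10.2, 1]
    - [0, 0, 0, 0.1, 0, 10.2, 1]
    - [0, 0, 0, 0.1, 0, 10.2, 1]

```text
clock: 4.58
ee_pos: [0.4496, 0.2317, 0.0197]
tcp_rot: [-3.139, -0.0, -1.2]
force: [-0.6, -0.6, 6.5]
width: 0.0349
```

Emit:
drive_tool:
  commands:
    - [0, 0, 0, 0, 0, -1, 1]
    - [0, 0, 0, 0, 0, -4, 1]
    - [0, 0, 0, 0, 0, -10, 1]
    - [0, 0, 0, 0, 0, -14, 1]
    - [0, 0, 0, 0, 0, -14, 1]
    - [0, 0, 0, 0, 0, -14, 1]

```text
clock: 5.32
ee_pos: [0.4481, 0.2309, 0.1578]
tcp_rot: [3.141, -0.0, -1.2]
force: [0.2, 0.3, -3.2]
width: 0.0348
```

```bash
python3 mv.py .5235 -.087 .16 .5235 -.087 .09
python3 - <<'E'
from h import *
a=env.get_image('scene')[60:220,230:400]; b=env.get_image('top')[180:290,90:210]
np.save('t1.npy',env.get_image('top'))
r=cv2.resize; cv2.imwrite('pics/g1.png',np.hstack([r(a,(425,400)),r(b,(375,400))])[:,:,::-1])
E
```

```text
5.325 [0.4481 0.2309 0.1578] [ 1.7994e+02 -2.0000e-02 -6.8750e+01] [ 0.21  0.33 -3.17] 0.03478570697145667
[0.5235, -0.087, 0.16] [32.36  4.49 -0.22]
[0.5235, -0.087, 0.09] [32.36  4.49  6.78]
```

View pics/g1.png

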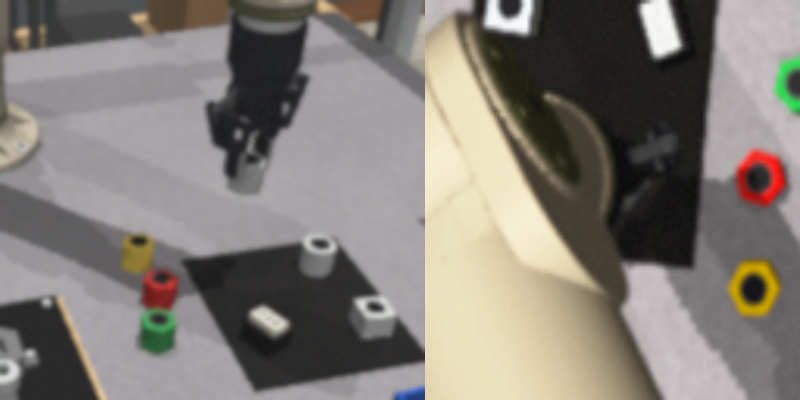

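The nut is held upright between the jaws and the mat place is empty. I'll carry it over the nest and turn it 24.5°.

Emit:
drive_tool:
  commands:
    - [0, 0, 8, 6, 0.8, -0.2, 1]
    - [0, 0, 16, 12, 1.7, -0.2, 1]
    - [0, 0, 24.5, 18, 2.5, -0.2, 1]
    - [0, 0, 24.5, 24, 3.3, -0.2, 1]
    - [0, 0, 24.5, 29, 4, -0.2, 1]
    - [0, 0, 24.5, 32.4, 4.5, 0, 1]
    - [0, 0, 24.5, 32.4, 4.5, 4, 1]
    - [0, 0, 24.5, 32.4, 4.5, 7.8, 1]
    - [0, 0, 24.5, 32.4, 4.5, 7.8, 1]
    - [0, 0, 24.5, 32.4, 4.5, 7.8, 1]

```text
clock: 6.72
ee_pos: [0.5247, -0.0867, 0.0811]
tcp_rot: [-3.141, 0.0, -1.627]
force: [0.1, 0.4, -1.9]
width: 0.0348
```

```bash
python3 mv.py .5235 -.087 .0655
python3 - <<'E'
from h import *
a=env.get_image('scene')[130:270,150:310]; b=env.get_image('top')[140:260,220:360]
np.save('s2.npy',env.get_image('scene'))
r=cv2.resize; cv2.imwrite('pics/g2.png',np.hstack([r(a,(457,400),interpolation=2),r(b,(343,400))])[:,:,::-1])
E
```

```text
6.725 [ 0.5247 -0.0867  0.0811] [-1.7998e+02  1.0000e-02 -9.3230e+01] [ 0.08  0.43 -1.94] 0.03476672253643147
[0.5235, -0.087, 0.0655] [0.03 0.12 1.56]
```

View pics/g2.png

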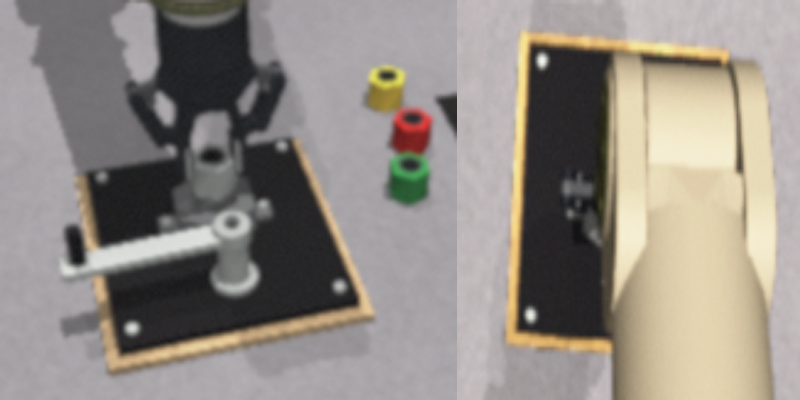

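The nut, bore up at crop (212,165), hangs over the nest at (210,200). The keeper lies clear to the left. I'll lower it to near contact.

Emit:
drive_tool:
  commands:
    - [0, 0, 0, 0, 0, 0.6, 1]
    - [0, 0, 0, 0, 0, 1.0, 1]
    - [0, 0, 0, 0, 0, 1.3, 1]
    - [0, 0, 0, 0, 0, 1.4, 1]
    - [0, 0, 0, 0, 0, 1.4, 1]

```text
clock: 7.5
ee_pos: [0.5241, -0.0869, 0.0662]
tcp_rot: [3.141, 0.0, -1.628]
force: [0.2, 0.1, -3.0]
width: 0.0346
```

Emit:
drive_tool:
  commands:
    - [0, 0, 0, 0, 0, 0.1, 1]
    - [0, 0, 0, 0, 0, 0.2, 1]
    - [0, 0, 0, 0, 0, 0.2, 1]

```text
clock: 7.88
ee_pos: [0.5241, -0.0869, 0.0643]
tcp_rot: [3.142, 0.0, -1.628]
force: [0.3, 0.2, -2.4]
width: 0.0342
```

Emit:
drive_tool:
  commands:
    - [0, 0, 0, 0, 0, 0.1, 1]
    - [0, 0, 0, 0, 0, 0.15, 1]
    - [0, 0, 0, 0, 0, 0.15, 1]

```text
clock: 8.25
ee_pos: [0.5241, -0.0869, 0.0628]
tcp_rot: [3.142, 0.0, -1.628]
force: [0.2, -0.1, -3.0]
width: 0.0347
```

Emit:
drive_tool:
  commands:
    - [0, 0, 0, 0, 0, 0.1, 1]
    - [0, 0, 0, 0, 0, 0.15, 1]
    - [0, 0, 0, 0, 0, 0.15, 1]

```text
clock: 8.62
ee_pos: [0.5241, -0.0869, 0.0612]
tcp_rot: [3.141, 0.0, -1.628]
force: [0.7, 0.2, -2.1]
width: 0.0349
```

Emit:
drive_tool:
  commands:
    - [0, 0, 0, 0, 0, 0.1, 1]
    - [0, 0, 0, 0, 0, 0.15, 1]
    - [0, 0, 0, 0, 0, 0.15, 1]

```text
clock: 9.0
ee_pos: [0.5241, -0.0869, 0.0598]
tcp_rot: [3.142, 0.0, -1.628]
force: [-0.3, -0.6, -1.9]
width: 0.0345
```

Emit:
drive_tool:
  commands:
    - [0, 0, 0, 0, 0, 0.1, 1]
    - [0, 0, 0, 0, 0, 0.2, 1]
    - [0, 0, 0, 0, 0, 0.3, 1]
    - [0, 0, 0, 0, 0, 0.3, 1]

```text
clock: 9.5
ee_pos: [0.5241, -0.0869, 0.0567]
tcp_rot: [3.141, 0.0, -1.628]
force: [0.5, -0.3, -2.8]
width: 0.0348
```

Emit:
drive_tool:
  commands:
    - [0, 0, 0, 0, 0, 0.1, 1]
    - [0, 0, 0, 0, 0, 0.2, 1]
    - [0, 0, 0, 0, 0, 0.3, 1]
    - [0, 0, 0, 0, 0, 0.3, 1]

```text
clock: 10.0
ee_pos: [0.5241, -0.0869, 0.0537]
tcp_rot: [3.141, 0.0, -1.628]
force: [0.8, -0.2, -2.5]
width: 0.0343
```

Run:
```python
from h import *
snap('scene','s3.png',(190,150,260,230),8)
s=env.get_state(); print(s['force'],s['ee_pos'])
```

```text
[-0.02892576  0.12536138 -1.43312619] [ 0.52415387 -0.08687763  0.0537887 ]
```

View pics/s3.png

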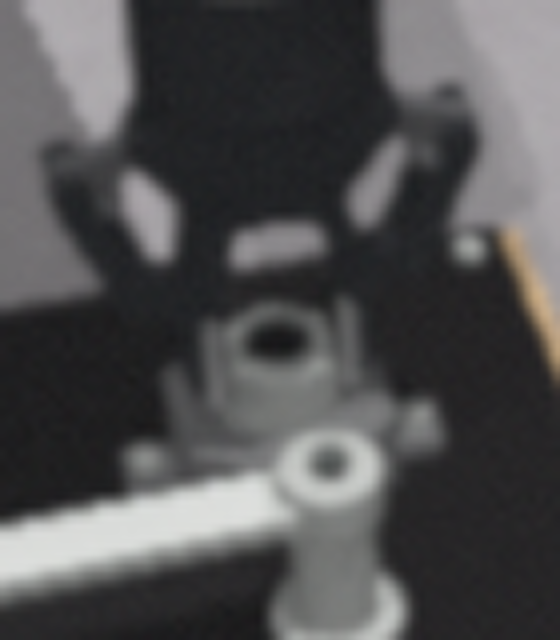

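The nut (bore at crop (277,340)) is inside the pocket, with about 24 mm of it showing. I'll keep lowering it softly.

Emit:
drive_tool:
  commands:
    - [0, 0, 0, 0, 0, 0.1, 1]
    - [0, 0, 0, 0, 0, 0.2, 1]
    - [0, 0, 0, 0, 0, 0.3, 1]
    - [0, 0, 0, 0, 0, 0.3, 1]

```text
clock: 10.55
ee_pos: [0.5242, -0.0869, 0.0508]
tcp_rot: [3.142, 0.0, -1.628]
force: [-0.5, 1.2, -1.7]
width: 0.035
```

Emit:
drive_tool:
  commands:
    - [0, 0, 0, 0, 0, 0.08, 1]
    - [0, 0, 0, 0, 0, 0.15, 1]
    - [0, 0, 0, 0, 0, 0.15, 1]

```text
clock: 10.92
ee_pos: [0.5245, -0.087, 0.0505]
tcp_rot: [-3.141, -0.0, -1.628]
force: [-3.6, 1.5, 9.8]
width: 0.0348
```

Emit:
drive_tool:
  commands:
    - [0, 0, 0, 0, 0, -0.1, 1]
    - [0, 0, 0, 0, 0, -0.1, 0.5]
    - [0, 0, 0, 0, 0, -0.1, 0.3]
    - [0, 0, 0, 0, 0, -0.1, 0.3]
    - [0, 0, 0, 0, 0, -0.1, 0.3]

```text
clock: 11.55
ee_pos: [0.5242, -0.0869, 0.0503]
tcp_rot: [-3.142, 0.0, -1.628]
force: [-0.4, 0.4, -0.1]
width: 0.06
```

Emit:
drive_tool:
  commands:
    - [0, 0, 0, 0, 0, -1, 0.3]
    - [0, 0, 0, 0, 0, -3, 0.3]
    - [0, 0, 0, 0, 0, -8, 0.3]
    - [0, 0, 0, 0, 0, -14, 0.3]
    - [0, 0, 0, 0, 0, -14, 0.3]
    - [0, 0, 0, 0, 0, -14, 0.3]

```text
clock: 12.3
ee_pos: [0.5242, -0.087, 0.1907]
tcp_rot: [-3.141, -0.0, -1.628]
force: [0.0, 0.7, -1.6]
width: 0.06
```

```bash
python3 mv.py
python3 - <<'E'
from h import *
a=env.get_image('scene'); np.save('s4.npy',a)
snap('scene','s4.png',(150,150,310,270),5)
print(proj('scene',[[.5241,-.0869,.070],[.5241,-.0869,.086]]))
# pin candidates
P=np.array([.6006,-.0881]); 
for th in(1.4,1.5,1.6,1.7,1.75):
    an=np.radians(-2.05)+np.pi+th; q=[*(P+.128*np.array([np.cos(an),np.sin(an)])),.12]; print(th,np.round(q,4),proj('scene',[q]).round(1),proj('top',[q]).round(1))
E
```

```text
12.3 [ 0.5242 -0.087   0.1907] [-1.7995e+02 -1.0000e-02 -9.3260e+01] [ 0.02  0.73 -1.58] 0.060034050667111975
[[224.02233304 193.40635823]
 [223.6894716  188.66805404]]
1.4 [ 0.5743 -0.2134  0.12  ] [[174.5 201.5]] [[341.4 180.3]]
1.5 [ 0.587  -0.2154  0.12  ] [[174.5 205.3]] [[342.2 175.1]]
1.6 [ 0.5998 -0.2161  0.12  ] [[174.9 209. ]] [[342.5 169.9]]
1.7 [ 0.6125 -0.2155  0.12  ] [[176.  212.8]] [[342.3 164.6]]
1.75 [ 0.6189 -0.2148  0.12  ] [[176.8 214.6]] [[342. 162.]]
```

View pics/s4.png

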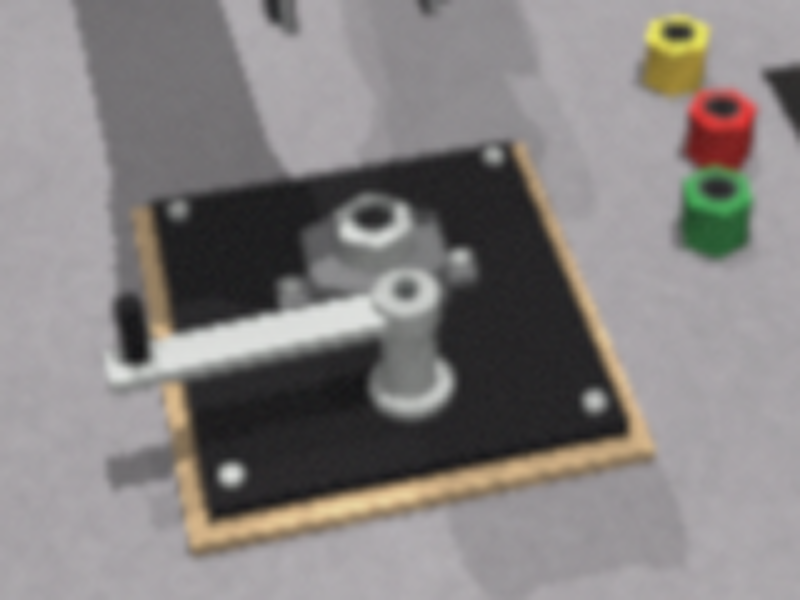

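The nut is seated: the bore centre is at pixel (224.6,193.6), against (224.0,193.4) predicted for a top at 70 mm. The pin top is at (175.6,209.4), which gives keeper ≈ 1.6. I'll cage the pin loosely between the jaws and swing it round.

```bash
python3 mv.py .600 -.216 .19
```

```text
12.4 [ 0.5234 -0.0869  0.1893] [ 1.7989e+02  2.0000e-02 -9.3250e+01] [-0.26  0.47  0.47] 0.05978311374076448
[0.6, -0.216, 0.19] [12.46 -8.38 -0.07]
```

Emit:
drive_tool:
  commands:
    - [0, 0, -10, 4, -2.8, 0, 0.55]
    - [0, 0, -20, 8, -5.6, 0, 0.55]
    - [0, 0, -30, 12.5, -8.4, 0, 0.55]
    - [0, 0, -40, 12.5, -8.4, 0, 0.55]
    - [0, 0, -50, 12.5, -8.4, 0, 0.55]
    - [0, 0, -60, 12.5, -8.4, 0, 0.55]
    - [0, 0, -70, 12.5, -8.4, 0, 0.55]
    - [0, 0, -80, 12.5, -8.4, 0, 0.55]
    - [0, 0, -90, 12.5, -8.4, 0, 0.55]
    - [0, 0, -93, 12.5, -8.4, 0, 0.55]
    - [0, 0, -93, 12.5, -8.4, 4, 0.55]
    - [0, 0, -93, 12.5, -8.4, 5.5, 0.55]
    - [0, 0, -93, 12.5, -8.4, 5.5, 0.55]

```text
clock: 14.02
ee_pos: [0.5997, -0.2162, 0.1334]
tcp_rot: [-3.14, 0.004, -0.004]
force: [0.4, 1.0, 0.2]
width: 0.0384
```

```bash
python3 mv.py .600 -.216 .088
python3 - <<'E'
from h import *
snap('scene','s5.png',(120,130,240,230),5)
print((proj('scene',[[.600,-.216,.12],[.600,-.216,.135]])-[120,130])*5)
E
```

```text
14.025 [ 0.5997 -0.2162  0.1334] [-179.91    0.22   -0.25] [0.41 0.96 0.16] 0.03842516426246504
[0.6, -0.216, 0.088] [ 0.03 -0.02  4.54]
[[274.97265807 395.47254946]
 [270.20394296 371.02340901]]
```

View pics/s5.png

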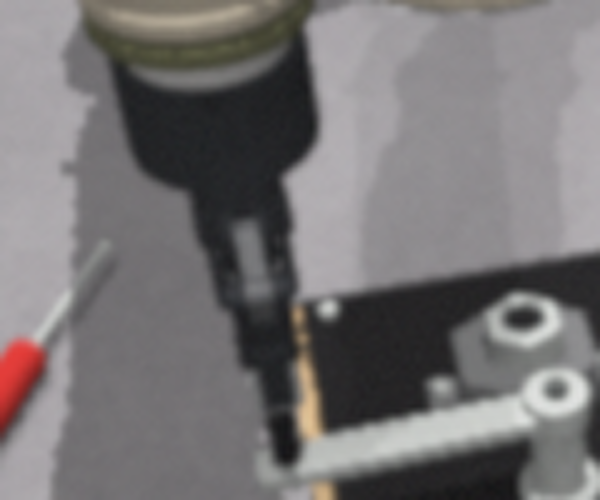

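The fingers line up with the pin column (crop column about 280). I'll go down in stages.

Emit:
drive_tool:
  commands:
    - [0, 0, 0, 0, 0, 0.6, 0.55]
    - [0, 0, 0, 0, 0, 1.2, 0.55]
    - [0, 0, 0, 0, 0, 1.8, 0.55]
    - [0, 0, 0, 0, 0, 2, 0.55]

```text
clock: 14.58
ee_pos: [0.6007, -0.2165, 0.1148]
tcp_rot: [-3.141, 0.001, -0.004]
force: [-0.0, -0.5, -0.6]
width: 0.0382
```

Emit:
drive_tool:
  commands:
    - [0, 0, 0, 0, 0, 0.6, 0.55]
    - [0, 0, 0, 0, 0, 1.2, 0.55]
    - [0, 0, 0, 0, 0, 1.8, 0.55]
    - [0, 0, 0, 0, 0, 2.5, 0.55]
    - [0, 0, 0, 0, 0, 2.5, 0.55]

```text
clock: 15.2
ee_pos: [0.6004, -0.2164, 0.0894]
tcp_rot: [-3.141, 0.001, -0.004]
force: [0.5, -0.5, 0.6]
width: 0.0384
```

```bash
cat > arc.py <<'E'
import sys; from mv import *
print(s['clock'],s['ee_pos'].round(4),s['force'].round(1))
P=np.array([.6006,-.0881]); z=s['ee_pos'][2]
for th in map(float,sys.argv[1:]):
    an=np.radians(-2.05)+np.pi+th; q=P+.128*np.array([np.cos(an),np.sin(an)])
    yw=np.degrees(an)-90-180; print(th,q.round(4),'rz',round(np.degrees(y)-yw,1),to(*q,z))
E
python3 arc.py 1.5 1.35 1.2 1.05 .9 .75 .6 .45 .3 .2 .1 0 -.1
```

```text
15.2 [ 0.6004 -0.2164  0.0894] [ 0.5 -0.5  0.6]
1.5 [ 0.587  -0.2154] rz 5.9 [-1.35 -0.09 -0.  ]
1.35 [ 0.5681 -0.2119] rz 14.5 [-3.23 -0.43 -0.  ]
1.2 [ 0.55   -0.2057] rz 23.0 [-5.05 -1.05 -0.  ]
1.05 [ 0.533  -0.1968] rz 31.6 [-6.75 -1.93 -0.  ]
0.9 [ 0.5175 -0.1855] rz 40.2 [-8.31 -3.05 -0.  ]
0.75 [ 0.5039 -0.1719] rz 48.8 [-9.67 -4.4  -0.  ]
0.6 [ 0.4924 -0.1565] rz 57.4 [-10.83  -5.93  -0.  ]
0.45 [ 0.4834 -0.1396] rz 66.0 [-11.73  -7.62  -0.  ]
0.3 [ 0.477  -0.1215] rz 74.6 [-12.38  -9.43  -0.  ]
0.2 [ 0.4743 -0.109 ] rz 80.3 [-12.66 -10.68  -0.  ]
0.1 [ 0.4729 -0.0963] rz 86.1 [-12.81 -11.95  -0.  ]
0.0 [ 0.4727 -0.0835] rz 91.8 [-12.83 -13.23  -0.  ]
-0.1 [ 0.4738 -0.0708] rz 97.5 [-12.73 -14.5   -0.  ]
```

Emit:
drive_tool:
  commands:
    - [0, 0, 6, -1.35, -0.1, 0, 0.55]
    - [0, 0, 10, -2.3, -0.25, 0, 0.55]
    - [0, 0, 14.5, -3.2, -0.45, 0, 0.55]
    - [0, 0, 19, -4.15, -0.75, 0, 0.55]
    - [0, 0, 23, -5.05, -1.05, 0, 0.55]
    - [0, 0, 27, -5.9, -1.5, 0, 0.55]
    - [0, 0, 31.5, -6.75, -1.95, 0, 0.55]
    - [0, 0, 36, -7.55, -2.5, 0, 0.55]
    - [0, 0, 40, -8.3, -3.05, 0, 0.55]
    - [0, 0, 44.5, -9, -3.7, 0, 0.55]
    - [0, 0, 49, -9.65, -4.4, 0, 0.55]
    - [0, 0, 53, -10.25, -5.15, 0, 0.55]
    - [0, 0, 57.5, -10.8, -5.95, 0, 0.55]
    - [0, 0, 62, -11.3, -6.75, 0, 0.55]
    - [0, 0, 66, -11.7, -7.6, 0, 0.55]
    - [0, 0, 70, -12.1, -8.5, 0, 0.55]
    - [0, 0, 74.5, -12.4, -9.4, 0, 0.55]
    - [0, 0, 80, -12.65, -10.7, 0, 0.55]
    - [0, 0, 80, -12.65, -10.7, 0, 0.55]

```text
clock: 17.58
ee_pos: [0.4751, -0.1081, 0.0907]
tcp_rot: [-3.141, -0.0, -1.398]
force: [0.1, 0.1, -0.1]
width: 0.0385
```

```bash
python3 arc.py .1 0 -.05 -.1 -.13
python3 - <<'E'
from h import *
a=env.get_image('scene')[130:270,150:310]
cv2.imwrite('pics/s6.png',cv2.resize(a,None,fx=4,fy=4,interpolation=2)[:,:,::-1])
E
```

```text
17.575 [ 0.4751 -0.1081  0.0907] [ 0.1  0.1 -0.1]
0.1 [ 0.4729 -0.0963] rz 6.2 [-1.2   0.02 -0.  ]
0.0 [ 0.4727 -0.0835] rz 11.9 [-2.46 -0.18 -0.  ]
-0.05 [ 0.4731 -0.0771] rz 14.8 [-3.08 -0.33 -0.  ]
-0.1 [ 0.4738 -0.0708] rz 17.7 [-3.7  -0.51 -0.  ]
-0.13 [ 0.4744 -0.067 ] rz 19.4 [-4.06 -0.63 -0.  ]
```

View pics/s6.png

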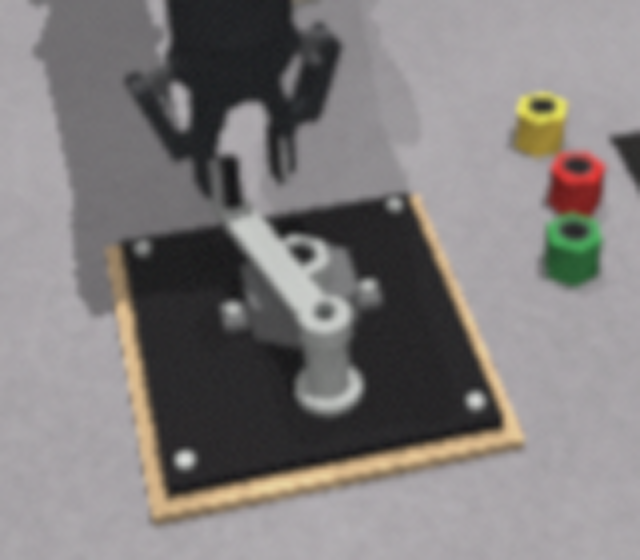

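The keeper follows, with the pin at crop (232,182) trailing against the rear finger, and it is already passing over the nut. I'll bring it on to its stop.

Emit:
drive_tool:
  commands:
    - [0, 0, 3, -0.6, 0, 0, 0.55]
    - [0, 0, 6, -1.2, 0, 0, 0.55]
    - [0, 0, 9, -1.85, -0.1, 0, 0.55]
    - [0, 0, 12, -2.45, -0.2, 0, 0.55]
    - [0, 0, 14, -3.0, -0.3, 0, 0.55]
    - [0, 0, 14, -3.2, -0.35, 0, 0.55]
    - [0, 0, 14, -3.2, -0.35, 0, 0.55]

```text
clock: 18.5
ee_pos: [0.473, -0.0771, 0.0904]
tcp_rot: [-3.141, 0.0, -1.644]
force: [-0.8, 0.6, -0.4]
width: 0.0385
```

Emit:
drive_tool:
  commands:
    - [0, 0, 0, -0.15, 0, 0, 0.55]
    - [0, 0, 0, -0.3, 0, 0, 0.55]
    - [0, 0, 0, -0.45, 0, 0, 0.55]
    - [0, 0, 0, -0.45, 0, 0, 0.55]

```text
clock: 19.0
ee_pos: [0.4731, -0.0723, 0.0902]
tcp_rot: [3.141, 0.0, -1.645]
force: [-1.5, -1.7, -0.5]
width: 0.0383
```

Emit:
drive_tool:
  commands:
    - [0, 0, 0, -0.1, 0, 0, 0.55]
    - [0, 0, 0, -0.2, 0, 0, 0.55]
    - [0, 0, 0, -0.2, 0, 0, 0.55]

```text
clock: 19.38
ee_pos: [0.4732, -0.072, 0.0902]
tcp_rot: [3.141, -0.002, -1.647]
force: [-0.6, -7.1, -0.5]
width: 0.0385
```

The TCP stalled at y = −0.072 with 7 N on it. That puts the pin at y ≈ −0.084, against −0.0835 expected at the stop. I'll back off and lift clear.

Emit:
drive_tool:
  commands:
    - [0, 0, 0, 0.5, 0, 0, 0.55]
    - [0, 0, 0, 1.2, 0, 0, 0.55]
    - [0, 0, 0, 1.2, 0, -2, 0.55]
    - [0, 0, 0, 1.2, 0, -6, 0.55]
    - [0, 0, 0, 1.2, 0, -12, 0.55]
    - [0, 0, 0, 6, 0, -14, 0.55]
    - [0, 0, 0, 12, 0, -14, 0.55]
    - [0, 0, 0, 18, 0, -14, 0.55]
    - [0, 0, 0, 18, 0, -14, 0.55]
    - [0, 0, 0, 18, 0, -14, 0.55]

```text
clock: 20.62
ee_pos: [0.4602, -0.2494, 0.2301]
tcp_rot: [3.142, 0.001, -1.645]
force: [0.7, 0.7, 0.6]
width: 0.0383
```

Run:
```python
from h import *
s=env.get_state(); print(s['clock'],s['force'].round(1),s['ee_pos'])
a=env.get_image('scene')[130:270,170:310]; b=env.get_image('top')[140:260,230:350]
r=cv2.resize; cv2.imwrite('pics/f.png',np.hstack([r(a,(400,400),interpolation=2),r(b,(400,400),interpolation=2)])[:,:,::-1])
q=[[.4727,-.0835,.12]]; print(((proj('scene',q)-[170,130])*400/140),((proj('top',q)-[230,140])*400/120))
```

```text
20.625 [0.7 0.7 0.6] [ 0.46016592 -0.24943867  0.23010027]
[[141.5060657  103.03095927]] [[189.28955714 271.49494533]]
```

View pics/f.png

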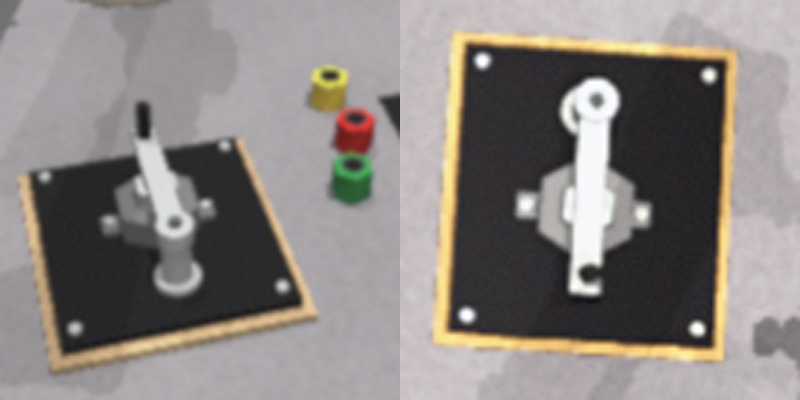

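The keeper lies over the nut. The pin is at (190,271) in the top crop and (142,105) in the scene crop, against (189,271) and (141.5,103) predicted for closed.

```bash
python3 -c "
from workcell import env
print(env.job_done())"
```

```text
the job is handed in; nothing more can be done
None
```

The hexagon nut is seated in the pocket, the keeper is swung to its stop over it, and I handed the job in at about 20.6 s of the 72 s. The report gave no verdict.

- **Nut:** I took it from the mat and lowered it into the pocket in small steps. It went in without a search. The highest force I read on bottoming was about 10 N. Before the keeper was closed, the nut's bore sat within 1 px of where a 70 mm high top should appear.
- **Keeper:** I swung it with the pin caged loosely between the jaws. It stalled with 7 N on the hand, with the pin at y ≈ −0.084 m against −0.0835 m expected. In the last pictures the pin is within about 1 px of the closed position in both cameras.
- **Release and other parts:** the gripper is clear and touching nothing. I touched no other part, though I did not check the mat parts, jar or screwdriver again in a final picture.
- **Check that disagreed:** my first nut fit in the scene camera was about 1 cm off the top camera's and fitted badly. I used the top camera's result, and the grasp bore it out.

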